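# Run the sample carrier along the bent guide rod to its end ball

### The job

Swing the red parking catch well open by its black knob, then slide the brass sample carrier along the steel guide rod, round both bends, until its ring rests against the black ball at the end; let go and leave it hanging there, with the catch left open. Do not force anything: the rod bends easily, so feel your way along it and press the ball only lightly, never shove the catch with the carrier, and leave the other things on the table where they are.

Things in the scene. Friction and masses are not known exactly. Their poses are not given: they have to be found in the camera images.
- rail: Fixed guide rail: aluminium plate 130 x 170 x 12 mm with a bent 8 mm steel rod on it, rod axis level 130 mm above the table. Origin: on the table below the rod's first bend; z up, y along the first leg in the direction of travel. The rod rises as a post at x = 0, y = -110 mm, turns level and runs straight along y to the first bend at x = y = 0. Nothing supports it beyond the plate.
- first_bend (a point): Rod axis at the first bend, axes as the rail's. Here the rod bends sharply right (towards +x of the rail) by 29 to 57 degrees, runs straight for 85 to 120 mm, bends sharply left by 29 to 57 degrees, then runs straight for 80 to 115 mm to the ball's centre, level throughout. It is bent by hand: the true angles and lengths differ every time and are not reported.
- carrier: Loose brass carrier, 100 to 220 g, threaded on the rod; hangs with its origin 4 mm below the rod's axis. Origin: ring centre; y the ring's axis, along the rod; z up. Ring: outside 28, hole 16, 6 mm thick. Blue grip block 12 mm across the rod, 20 along it, 22 to 50 mm above the origin. Stem and 28 mm pan below, down to -33 mm. Starts 65 to 85 mm before the first bend, behind the catch.
- stop_ball (a point): Centre of the black ball (28 mm diameter) on the end of the rod. Only its position means anything; it is round and its axes point anywhere. With the ring resting against it the carrier's origin is 15 to 18 mm from this point.
- catch (a joint): Red parking catch, an 86 mm bar, 8 mm thick, on a vertical pin at x = -40, y = -40 mm of the rail, its top 112 mm above the table. Radians: 0 shut (square under the rod, blocking the carrier's stem), counter-clockwise from above, end of travel 1.3, well open from 1.0 on; starts at 0 to 0.1. Stiff (about 0.25 N m), stays where it is left.
- catch_knob (a point): Centre of the top of the catch's black round knob (16 mm diameter, 28 mm tall, top 140 mm above the table), 40 mm from the catch's pin. Shut, it lies at x = -80 mm, y = -40 mm in the rail's frame; opening carries it on a circle about the pin towards -y of the rail.
- weight: Bystander: brass 100 g weight, 26 mm diameter, 38 mm tall, standing on the base plate. Origin: centre of underside.
- probe: Bystander: clear plastic cylinder probe, 25 mm diameter, 40 mm tall. Origin: centre of underside.
- dish: Bystander: white ceramic dish, 90 mm diameter, 22 mm tall. Origin: centre of underside.
- wrench: Bystander: steel wrench lying flat, 140 mm long. Origin: its middle, underside.
- jar: Bystander: amber jar, 56 mm diameter, 70 mm tall. Origin: centre of underside.
- clamp_knob: Bystander: black clamping knob, 36 mm diameter, with a steel stud, 36 mm tall. Origin: centre of underside.
- beaker: Bystander: white plastic beaker, 60 mm diameter, 70 mm tall. Origin: centre of underside.

How it is judged:
By the outcome, as a careful person would: the job done as asked, in the order asked, and still so for the second after the job is handed in, with the robot touching nothing.
It also fails if it takes over 72 s, if anything falls off the work surface, if the arm or the gripper's body presses on something with over 40 N, if the wrist force passes 120 N, or if a joint passes its speed limit or range.

### The arm

A 6-joint arm with a two-finger parallel gripper is mounted at the origin on the work surface. World frame = base frame: x ahead of the robot, y to its left, z up, the work surface at z = 0. Lengths are in mm, angles in rad, forces in N, time in s.
With the tool pointing down it reaches from about 425 to 950 mm from the base axis. Payload 14.7 kg.
Tool frame: the origin (TCP) lies between the finger pads; the fingertips stand 11 mm ahead of it and the grasp point (between the pads) lies 8 mm behind it; z points along the fingers, y is the direction in which the jaws open and shut (so a half turn about z gives the same grasp; the last joint's range is limited). The gripper opens to 85 mm and grips with 20 to 120 N. Pads are 22 mm wide; open, the fingers measure 114 mm over their backs; the gripper's body (76 mm by 85 mm) begins 54 mm behind the grasp point. The pads swing forward as they close: fully open they stand 13 mm farther back than shut.
Start: joints at [-1.189, 0.48, 1.596, -0, 1.065, -0.047], TCP at [270.272, -591.139, 242.297] pointing down, gripper open.
Joint ranges: [-2.75, 2.75], [-0.82, 2.05], [0.23, 2.67], [-1.56, 4.7], [0.09, 2.69], [-2.92, 2.92]. Speed limits (rad/s): [1.89, 1.89, 2.39, 3.01, 3.01, 3.01].

### API

Orientations are given as a unit quaternion [x, y, z, w].
In Python, from cell import state, get_image, job_done gives the robot as it stands. The module is installed in compiled form; this text tells all that it offers.
- The arm moves only by the shell command python3 -m pendant 'ROWS' [OPENING] [FORCE]. ROWS is JSON, a list of rows, each a list of 2 entries, a list of its own where there are three numbers: the shift along the world's x, y, z in mm, then the turn about the world's z in degrees. A call has exactly 10 rows; each row shifts and turns the commanded pose from where the row before left it; what a row does not reach is not made up. A row lasts 1/8 s, in which the tool goes at most 62.5 mm and 10.7 degrees, less where a joint would pass 70% of its speed; a pose out of reach is approached as far as the arm can. A call is refused whole if a number of a shift passes 62.5 or a number of a turn 10.7, either way. A call with a gripper value outside its range is refused whole. OPENING is the closure in counts, from 0 (fully open) to 255 (shut), set as the call begins (- or left out, the last holds). The fingers move at their own pace and stop on an object; FORCE is the grip in N (left out, the last holds). Time passes only in rows, so rows that do not move let the fingers close, or fill a call up. It gives the time, the measured TCP pose, the force and the opening at its end, in the units of the state.
- state(): the state, without advancing time (a new reading comes with each control period).
- get_image(name): name is "side" or "top"; returns a dict with "frame" (480x640x3 uint8, red, green, blue), "K" (3x3 intrinsics, pixels), "R" (3x3) and "t" (3): a world point X has camera coordinates R X + t. Camera axes: x right, y down, z forward; pixel columns grow to the right and rows downward; lengths in mm; the calibration is good to about 2 mm. A picture is of the moment at which its call begins. There is no depth.
- job_done(): hands the job in, once; it reports no verdict.
The state is a dict: "clock": time; "qpos": joint angles; "qd": joint speeds; "joint_efforts": joint torques, N m; "eef_pos": TCP position; "ee_rot": TCP orientation; "ft_force": force on the tool from outside, world axes, zero at the start; "moment": the same for the moment, N m; "opening": opening from 0.0 (shut) to 1.0 (fully open).
Only numpy, scipy, OpenCV 4.12 (cv2) and the standard library are available. Lean on these libraries where they do the work, as an engineer would, in place of code of your own. Each camera call takes 0.05 s, during which the arm holds its last target. There are 200 camera calls.

## Working session

There is one attempt and no reset: what is moved stays moved. The work goes in short steps, Python scripts to look and compute and a shell command to move; the robot and the scene stay as the last step left them, time stands still between calls to the robot, and variables do not carry over. Pictures are saved under pics/ and viewed, about 8 in all and at most 12, crops included, and the job is handed in when it is done.

```bash
mkdir -p pics && python3 - <<'E'
from cell import state,get_image
import cv2,numpy as np,pickle
s=state();print({k:np.round(v,3) for k,v in s.items()})
for n in("top","side"):
    g=get_image(n);pickle.dump(g,open(f"pics/{n}0.pkl","wb"));cv2.imwrite(f"pics/{n}0.png",g["frame"][:,:,::-1])
    print(n,np.round(g["K"],1).tolist(),np.round(g["R"],3).tolist(),np.round(g["t"],1), np.round(-g["R"].T@g["t"]))
E
```

```text
{'clock': np.float64(0.0), 'qpos': array([-1.189,  0.481,  1.597,  0.   ,  1.065, -0.047]), 'qd': array([-0.002, -0.   , -0.   ,  0.001, -0.001,  0.002]), 'joint_efforts': array([ 6.0000e-03, -9.5064e+01, -4.3019e+01,  0.0000e+00,  1.2000e-02,
        0.0000e+00]), 'eef_pos': array([ 270.113, -590.77 ,  241.679]), 'ee_rot': array([ 0.977,  0.213, -0.   , -0.001]), 'ft_force': array([-0.446,  0.904, -0.1  ]), 'moment': array([ 0.068, -0.007, -0.027]), 'opening': np.float64(0.998)}
top [[537.3, 0.0, 315.7], [0.0, 537.3, 243.2], [0.0, 0.0, 1.0]] [[0.026, -1.0, -0.018], [-0.994, -0.024, -0.104], [0.104, 0.02, -0.994]] [ -29.   587.9 1397.6] [ 440.  -43. 1451.]
side [[584.4, 0.0, 318.8], [0.0, 584.4, 241.0], [0.0, 0.0, 1.0]] [[-0.936, -0.351, 0.008], [-0.194, 0.499, -0.844], [0.293, -0.792, -0.536]] [ 536.1  213.8 1073.6] [229. 932. 751.]
```

View pics/top0.png

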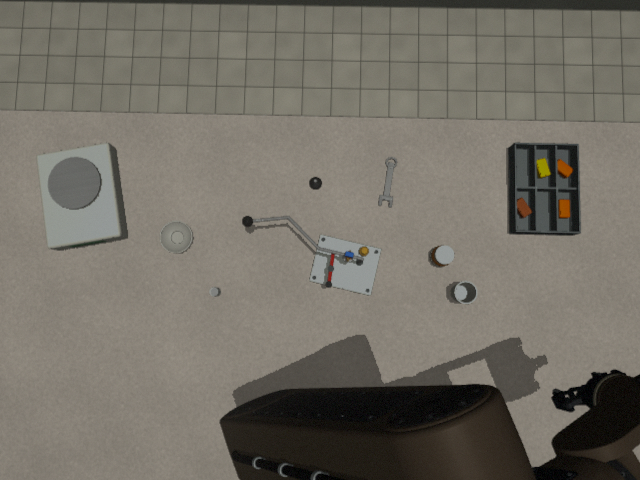

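View pics/side0.png

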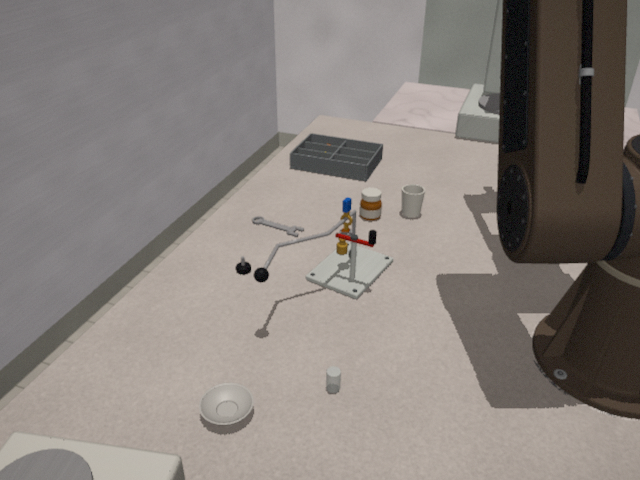

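The top view shows the ball at (248,221), the rail plate around (345,265), the red catch around (330,270) and the blue grip at (349,256). The side view shows the ball at (261,275), the grip at (347,204) and the knob at (372,237). I'll enlarge the crops.

```bash
python3 - <<'E'
import cv2,numpy as np
a=cv2.imread("pics/top0.png")[200:310,235:395];b=cv2.imread("pics/side0.png")[185:300,230:400]
a=cv2.resize(a,None,fx=4.7,fy=4.7,interpolation=cv2.INTER_CUBIC);b=cv2.resize(b,None,fx=4.7,fy=4.7,interpolation=cv2.INTER_CUBIC)
cv2.imwrite("pics/topc.png",a);cv2.imwrite("pics/sidec.png",b)
E
```

```text
(no output)
```

View pics/topc.png

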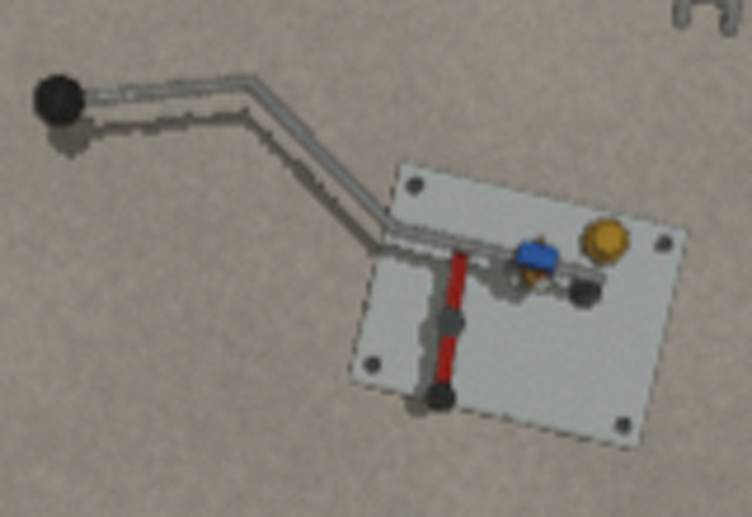

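View pics/sidec.png

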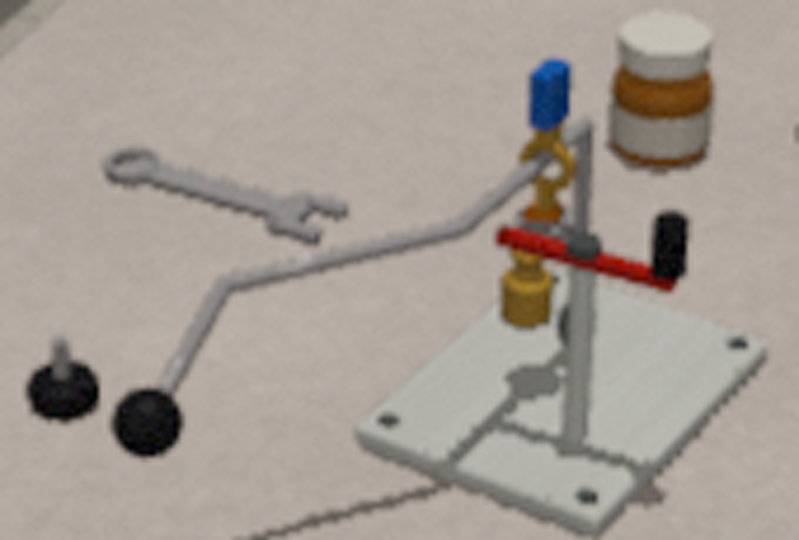

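The crops show, in enlarged pixels: top view ball (59,100), bend 2 (250,80), bend 1 (390,228), knob (440,396) and grip (538,257). Side view ball (148,422), bend 2 (224,287), bend 1 (465,230), grip (550,95) and knob top (670,215).

```bash
cat >h.py <<'E'
import cv2,numpy as np,pickle
from cell import state,get_image
def cam(n):
    try: return pickle.load(open(f"pics/{n}0.pkl","rb"))
    except Exception: return get_image(n)
C={n:cam(n) for n in("top","side")}
def un(p,off,f=4.7): return (np.array(p)+.5)/f-.5+off
def ray(n,p):
    g=C[n];d=g["R"].T@np.linalg.inv(g["K"])@[*p,1];return -g["R"].T@g["t"],d
def plane(n,p,z):
    o,d=ray(n,p);return o+d*(z-o[2])/d[2]
def tri(p,q):
    (o,d),(a,b)=ray("top",p),ray("side",q);A=np.stack([d,-b],1)
    s=np.linalg.lstsq(A,a-o,rcond=None)[0];x,y=o+d*s[0],a+b*s[1];return (x+y)/2,np.linalg.norm(x-y)
def proj(n,X):
    g=C[n];c=g["K"]@(g["R"]@X+g["t"]);return c[:2]/c[2]
E
python3 - <<'E'
from h import *
np.set_printoptions(precision=1,suppress=True)
T=(235,200);S=(230,185)
P={}
for k,t,s,z in[("ball",(59,100),(148,422),130),("b2",(250,80),(224,287),130),("b1",(390,228),(465,230),130),("knob",(440,396),(670,215),140),("blue",(538,257),(550,95),162),("pin",(450,323),(582,243),118)]:
    t=un(t,T);s=un(s,S);P[k]=plane("top",t,z);print(k,P[k],plane("side",s,z),*tri(t,s))
# screws/plate corners at z=12
for c in[(399,165),(687,232),(637,447),(350,380)]:print(plane("top",un(c,T),12))
E
```

```text
ball [629.8 155.6 130. ] [626.9 157.1 130. ] [628.9 155.5 128.6] 2.2048349382603036
b2 [642.8  54.8 130. ] [638.7  58.4 130. ] [642.   54.5 127.2] 2.6913937971708104
b1 [566.  -21.3 130. ] [560.4 -20.7 130. ] [563.6 -22.  128.9] 5.1819952538719845
knob [478.3 -49.6 140. ] [477.3 -48.8 140. ] [477.9 -49.7 139.4] 0.7932242061360303
blue [549.9 -97.9 162. ] [546.8 -93.  162. ] [549.3 -98.3 158.9] 1.6957336588227072
pin [517.5 -54.1 118. ] [515.5 -47.5 118. ] [517.6 -54.1 113.7] 0.29447202453829435
[613.6 -23.6  12. ]
[ 579. -189.   12.]
[ 456.1 -162.4   12. ]
[489.8   1.2  12. ]
```

```bash
python3 -m pendant '[[[20,54,0],-3],[[21,54,0],-3],[[21,54,0],-3],[[21,54,0],-3],[[21,54,0],-3],[[21,54,0],-3],[[21,54,0],-3],[[21,54,0],-3],[[21,54,0],-3],[[20,55,0],-3]]' 177 20
```

```text
clock: 1.35
eef_pos: [478.7, -48.3, 242.3]
ee_rot: [0.999, -0.048, 0.0, 0.0]
ft_force: [0.4, -0.1, -0.7]
opening: 0.306
```

```bash
python3 -m pendant '[[[0,-1,-25],0],[[0,0,-25],0],[[0,0,-25],0],[[0,0,-8],0],[[0,0,-5],0],[[0,0,-4],0],[[0,0,0],0],[[0,0,0],0],[[0,0,0],0],[[0,0,0],0]]'; python3 - <<'E'
from h import *
out=[]
for n,o in(("top",(235,200)),("side",(260,130))):
    g=get_image(n)["frame"][:,:,::-1];out.append(cv2.resize(g[o[1]:o[1]+130,o[0]:o[0]+140],None,fx=2.8,fy=2.8,interpolation=cv2.INTER_CUBIC))
cv2.imwrite("pics/k1.png",np.hstack(out))
E
```

```text
clock: 2.6
eef_pos: [478.4, -51.2, 150.5]
ee_rot: [0.999, -0.047, 0.0, 0.0]
ft_force: [-0.3, 0.3, -0.0]
opening: 0.304
```

View pics/k1.png

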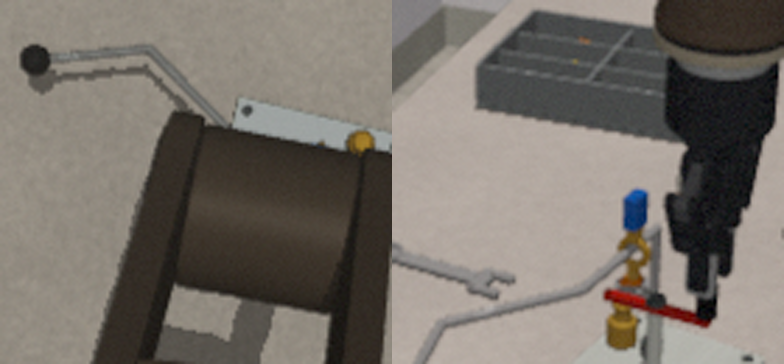

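The fingers stand just above and around the knob at about (708,290) in the side panel. The arm hides the top view here. I'll lower further.

```bash
python3 -m pendant '[[[0,0,-4],0],[[0,0,-4],0],[[0,0,-4],0],[[0,0,-4],0],[[0,0,-4],0],[[0,0,-1],0],[[0,0,0],0],[[0,0,0],0],[[0,0,0],0],[[0,0,0],0]]'
```

```text
clock: 3.95
eef_pos: [478.3, -51.1, 129.4]
ee_rot: [0.999, -0.047, 0.0, 0.0]
ft_force: [-0.6, 0.7, 0.1]
opening: 0.305
```

```bash
python3 -m pendant '[[[-0.5,-3,0],6.5],[[0.3,-4.6,0],6.5],[[0.9,-4.5,0],6.5],[[1.3,-4.4,0],6.5],[[1.9,-4.3,0],6.5],[[0,0,0],0],[[0,0,0],0],[[0,0,0],0],[[0,0,0],0],[[0,0,0],0]]'
```

```text
clock: 5.2
eef_pos: [481.8, -71.8, 129.2]
ee_rot: [0.972, 0.234, -0.0, -0.0]
ft_force: [-4.7, 1.1, 1.4]
opening: 0.305
```

```bash
python3 -m pendant '[[[2.3,-3.9,0],6.5],[[2.7,-3.7,0],6.5],[[3.2,-3.4,0],6.5],[[3.6,-2.9,0],6.5],[[3.8,-2.5,0],6.5],[[0,0,0],0],[[0,0,0],0],[[0,0,0],0],[[0,0,0],0],[[0,0,0],0]]'; python3 - <<'E'
from h import *
g=get_image("side")["frame"][:,:,::-1];cv2.imwrite("pics/k2.png",cv2.resize(g[150:300,260:430],None,fx=3.5,fy=3.5,interpolation=cv2.INTER_CUBIC))
E
```

```text
clock: 6.45
eef_pos: [497.1, -88.4, 129.1]
ee_rot: [0.868, 0.497, -0.001, -0.0]
ft_force: [-7.2, -0.8, 0.3]
opening: 0.307
```

View pics/k2.png

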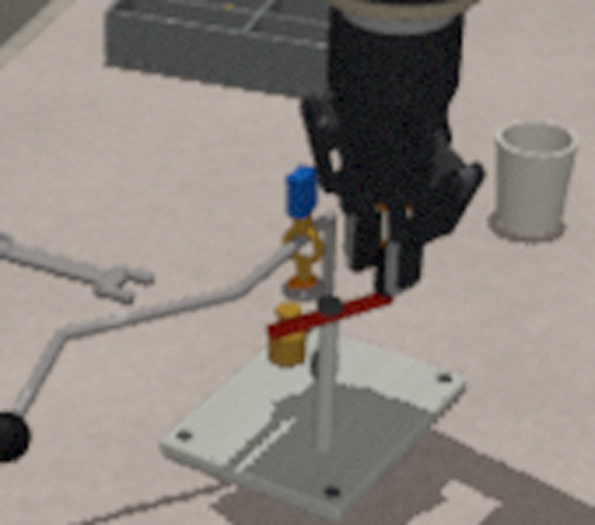

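```bash
python3 - <<'E'
from h import *
a=plane("side",un((269,332),(260,150),3.5),109);b=plane("side",un((388,297),(260,150),3.5),109);p=plane("side",un((330,316),(260,150),3.5),109)
print(a,b,p);h=lambda a,b:np.degrees(np.arctan2(*(a-b)[1::-1]))
for u,v in((a,b),(a,p),(p,b)):print(np.radians(h(u,v)+11.7))
E
```

```text
[542.13295516 -18.78983781 109.        ] [488.4782012  -81.16192777 109.        ] [514.35281357 -48.2805233  109.        ]
1.064592855376742
1.0194604398137266
1.1082934936189144
```

```bash
python3 -m pendant '[[[1.5,-0.7,0],2.4],[[1.5,-0.7,0],2.4],[[1.5,-0.7,0],2.4],[[0.5,-0.2,0],0],[[0,0,0],0],[[0,0,0],0],[[0,0,0],0],[[0,0,0],0],[[0,0,0],0],[[0,0,0],0]]'
```

```text
clock: 7.75
eef_pos: [501.4, -90.7, 129.0]
ee_rot: [0.835, 0.55, -0.001, -0.001]
ft_force: [-9.9, -2.5, 3.0]
opening: 0.303
```

```bash
python3 -m pendant '[[[-2,1,0],0],[[-2,1,0],0],[[-0.5,0,0],0],[[0,0,0],0],[[0,0,4],0],[[0,0,6],0],[[0,0,15],0],[[0,0,20],0],[[0,0,25],0],[[-5,0,25],0]]'; python3 - <<'E'
from h import *
g=get_image("side")["frame"][:,:,::-1];cv2.imwrite("pics/k3.png",cv2.resize(g[150:300,260:430],None,fx=3.5,fy=3.5,interpolation=cv2.INTER_CUBIC))
E
```

```text
clock: 9.0
eef_pos: [493.5, -88.7, 226.1]
ee_rot: [0.835, 0.55, 0.0, 0.0]
ft_force: [-0.6, 0.2, -0.1]
opening: 0.302
```

View pics/k3.png

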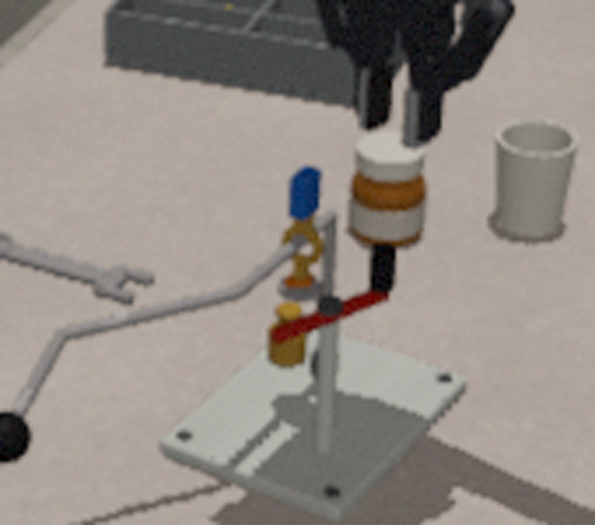

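The catch bar now runs from (275,337) to (386,297), with the knob top at (384,247). The blue grip at (306,193) looks slightly tilted compared with before. I'll measure both.

```bash
cat >>h.py <<'E'
def blue(n):
    f=get_image(n)["frame"];h=cv2.cvtColor(f,cv2.COLOR_RGB2HSV);m=cv2.inRange(h,(100,120,40),(130,255,255))
    k,l,s,c=cv2.connectedComponentsWithStats(m)
    i=1+np.argmax(s[1:,4]) if k>1 else None
    return (c[i],s[i].tolist(),cv2.minAreaRect(np.argwhere(l==i)[:,::-1].astype(np.float32))) if i else None
E
python3 - <<'E'
from h import *
for i in range(3):print(blue("side"))
print(blue("top"))
a=plane("side",un((276,335),(260,150),3.5),109);b=plane("side",un((386,297),(260,150),3.5),109);k=plane("side",un((384,248),(260,150),3.5),140)
print(a,b,k);h=lambda a,b:np.degrees(np.arctan2(*(a-b)[1::-1]))
print(np.radians(h(a,b)+11.7), np.radians(h(np.array([517.6,-53.5]),k[:2])+11.7))
E
```

```text
(array([346.53608247, 204.77319588]), [343, 198, 8, 15, 97], ((346.5, 205.0), (14.0, 7.0), 90.0))
(array([346.53608247, 204.77319588]), [343, 198, 8, 15, 97], ((346.5, 205.0), (14.0, 7.0), 90.0))
(array([346.53608247, 204.77319588]), [343, 198, 8, 15, 97], ((346.5, 205.0), (14.0, 7.0), 90.0))
None
[537.29398862 -17.2189462  109.        ] [489.59363612 -80.7276558  109.        ] [493.68219391 -84.48824871 140.        ]
1.1308055743629912 1.1176703447680876
```

```bash
python3 -m pendant '[[[14,-2.3,0],4],[[14,-2.3,0],4],[[14,-2.3,0],3.6],[[13.9,-2.4,0],0],[[0,0,-20],0],[[0,0,-20],0],[[0,0,-14],0],[[0,0,-10],0],[[0,0,-5],0],[[0,0,0],0]]' 120 20;  python3 - <<'E'
from h import *
g=get_image("side")["frame"][:,:,::-1];cv2.imwrite("pics/k4.png",cv2.resize(g[150:280,270:420],None,fx=4,fy=4,interpolation=cv2.INTER_CUBIC))
E
```

```text
clock: 10.5
eef_pos: [549.2, -97.9, 155.3]
ee_rot: [0.775, 0.632, -0.0, -0.0]
ft_force: [-0.7, -0.9, 0.2]
opening: 0.534
```

View pics/k4.png

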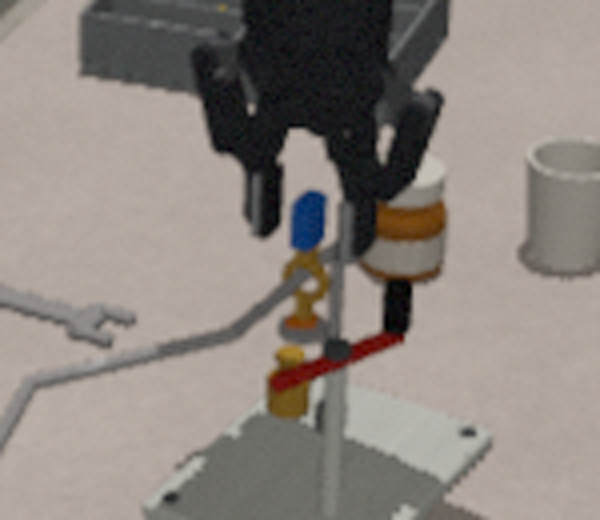

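The block at (309,220) sits centred between the pads, at about (275) and (345). I'll close gently.

```bash
python3 -m pendant '[[[0,0,0],0],[[0,0,0],0],[[0,0,0],0],[[0,0,0],0],[[0,0,0],0],[[0,0,0],0],[[0,0,0],0],[[0,0,0],0],[[0,0,0],0],[[0,0,0],0]]' 255 25; python3 -c "
from cell import state;s=state();print(s['ft_force'],s['moment'])"
```

```text
clock: 11.8
eef_pos: [549.4, -98.0, 155.6]
ee_rot: [0.775, 0.632, 0.0, 0.0]
ft_force: [0.7, 0.7, 4.8]
opening: 0.135
[0.73197447 0.65914689 4.76870416] [ 0.1287805  -0.04190759  0.00149407]
```

```bash
python3 -m pendant '[[[0,0,1],0],[[0,0,1],0],[[0,0,1],0],[[0,0,0],0],[[0,0,0],0],[[0,0,0],0],[[0,0,0],0],[[0,0,0],0],[[0,0,0],0],[[0,0,0],0]]'; python3 -c "
from cell import state;s=state();print(s['ft_force'],s['moment'])"
```

```text
clock: 13.05
eef_pos: [549.2, -97.9, 158.3]
ee_rot: [0.775, 0.632, -0.0, -0.0]
ft_force: [-0.2, -0.5, -2.5]
opening: 0.134
[-0.23676642 -0.50962566 -2.50023596] [-0.01269617 -0.0032172   0.01574171]
```

```bash
python3 -m pendant '[[[0.8,3.9,0],0],[[0.8,3.9,0],0],[[0.8,3.9,0],0],[[0.8,3.9,0],0],[[0.8,3.9,0],0],[[0.8,3.9,0],0],[[0.8,3.9,0],0],[[0.8,3.9,0],0],[[0.8,3.9,0],0],[[0,0,0],0]]'; python3 -c "
from cell import state;s=state();print(s['ft_force'],s['moment'])"
```

```text
clock: 14.3
eef_pos: [556.4, -62.6, 158.3]
ee_rot: [0.775, 0.632, 0.0, -0.0]
ft_force: [-0.2, 0.4, -1.4]
opening: 0.133
[-0.2204721   0.362417   -1.43693295] [-0.02531838 -0.02527126 -0.00399784]
```

```bash
python3 -m pendant '[[[0.8,3.9,0],0],[[0.8,3.9,0],0],[[0.8,3.9,0],0],[[0.8,3.9,0],0],[[0.8,3.9,0],0],[[0.8,3.9,0],0],[[0.8,3.9,0],0],[[0.6,2.9,0],0],[[0,0,0],0],[[0,0,0],0]]'; python3 -c "
from h import *
s=state();print(s['ft_force'],s['moment'])
g=get_image('side')['frame'][:,:,::-1];cv2.imwrite('pics/k5.png',cv2.resize(g[170:290,240:390],None,fx=4,fy=4,interpolation=cv2.INTER_CUBIC))
"
```

```text
clock: 15.55
eef_pos: [562.5, -32.7, 158.3]
ee_rot: [0.775, 0.632, -0.0, -0.0]
ft_force: [0.2, 0.6, -1.5]
opening: 0.135
[ 0.15767305  0.62171051 -1.45856493] [-0.00294857  0.03917718 -0.03688467]
```

View pics/k5.png

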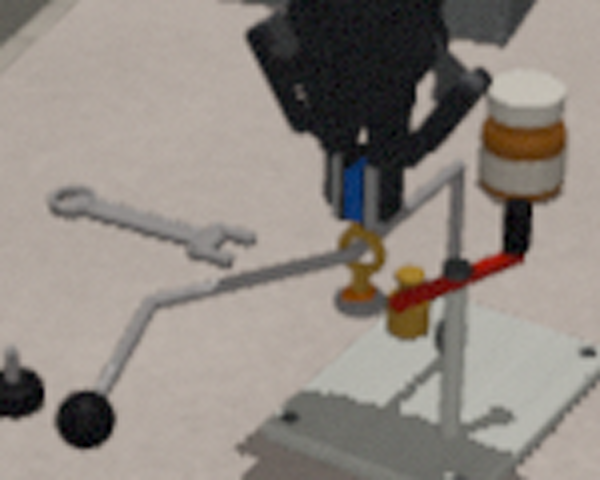

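```bash
python3 -m pendant '[[[0.8,3.7,0],0],[[0.8,3.7,0],0],[[0.5,2,0],-6],[[0.4,1.8,0],-6],[[1,1,0],-6],[[1.4,1.4,0],-6],[[0,0,0],0],[[0,0,0],0],[[0,0,0],0],[[0,0,0],0]]'; python3 -c "
from cell import state;s=state();print(s['ft_force'],s['moment'])"
```

```text
clock: 16.85
eef_pos: [567.4, -19.1, 158.3]
ee_rot: [0.889, 0.457, -0.0, -0.0]
ft_force: [-0.3, 0.3, -1.2]
opening: 0.138
[-0.28836958  0.28091002 -1.16978669] [-0.00200603 -0.0201404  -0.06314475]
```

```bash
python3 -m pendant '[[[1.4,1.4,0],-5],[[1.4,1.4,0],-5],[[2,2,0],0],[[2.8,2.8,0],0],[[2.8,2.8,0],0],[[2.8,2.8,0],0],[[2.8,2.8,0],0],[[2.8,2.8,0],0],[[0,0,0],0],[[0,0,0],0]]'; python3 -c "
from cell import state;s=state();print(s['ft_force'],s['moment'])"
```

```text
clock: 18.1
eef_pos: [586.2, -0.2, 158.3]
ee_rot: [0.926, 0.378, -0.0, -0.0]
ft_force: [-0.3, 0.7, -1.3]
opening: 0.132
[-0.3319253   0.69374478 -1.31395393] [ 0.02620677 -0.01208364  0.03411414]
```

```bash
python3 -m pendant '[[[3.5,3.4,0],0],[[3.5,3.4,0],0],[[3.5,3.4,0],0],[[3.5,3.4,0],0],[[3.5,3.4,0],0],[[3.5,3.4,0],0],[[3.5,3.4,0],0],[[3.5,3.4,0],0],[[3.5,3.4,0],0],[[0,0,0],0]]'; python3 -c "
from h import *
s=state();print(s['ft_force'],s['moment'])
g=get_image('side')['frame'][:,:,::-1];cv2.imwrite('pics/k6.png',cv2.resize(g[190:300,220:370],None,fx=5,fy=5,interpolation=cv2.INTER_CUBIC))
"
```

```text
clock: 19.35
eef_pos: [618.0, 30.6, 158.3]
ee_rot: [0.926, 0.378, 0.0, 0.0]
ft_force: [-0.0, -0.3, -1.7]
opening: 0.133
[-0.00970249 -0.2666248  -1.72154203] [-0.04370763 -0.01694375  0.00277523]
```

View pics/k6.png

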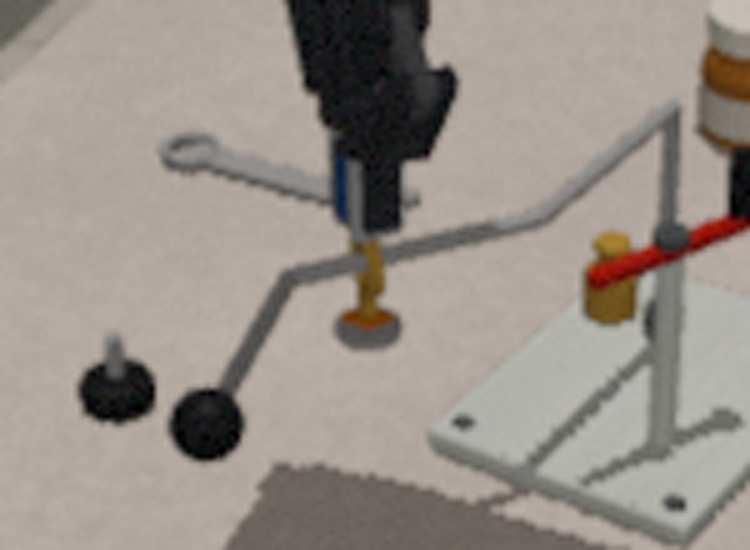

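```bash
python3 -m pendant '[[[3,3,0],0],[[3,3,0],0],[[3,3,0],0],[[3,3,0],0],[[3,2.9,0],0],[[3,2.8,0],0],[[0,0,0],0],[[0,0,0],0],[[0,0,0],0],[[0,0,0],0]]'; python3 -c "
from h import *
s=state();print(s['ft_force'],s['moment'])
for X in((618,30.6,128),(642.5,54.7,130),(636,48.3,128)):print((proj('side',np.array(X))-(220,190))*5)
g=get_image('side')['frame'][:,:,::-1];cv2.imwrite('pics/k7.png',cv2.resize(g[190:300,220:320],None,fx=5,fy=5,interpolation=cv2.INTER_CUBIC))
"
```

```text
clock: 20.65
eef_pos: [635.7, 48.0, 158.3]
ee_rot: [0.926, 0.378, -0.0, -0.0]
ft_force: [0.9, -0.9, -1.4]
opening: 0.129
[ 0.93969781 -0.87665724 -1.43476059] [ 0.00214152 -0.04915012 -0.0040833 ]
[362.62701355 257.51014748]
[281.29727266 271.74306615]
[303.16142911 271.0638887 ]
```

View pics/k7.png

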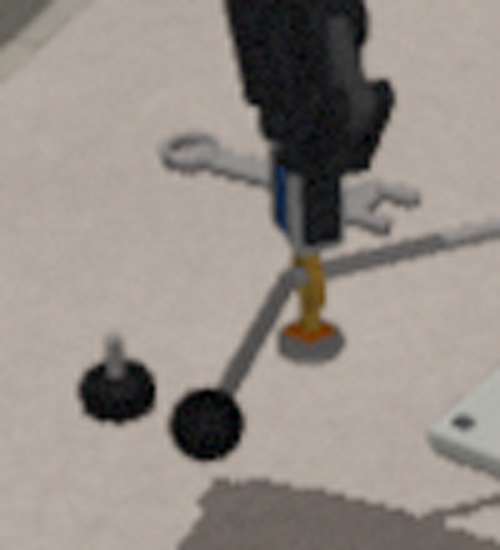

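```bash
python3 -m pendant '[[[2,2,0],0],[[2,2,0],0],[[1,1,0],7],[[1,1,0],7],[[0.8,0.7,0],7],[[0,0.4,0],6],[[0,0,0],0],[[0,0,0],0],[[0,0,0],0],[[0,0,0],0]]'; python3 -c "
from cell import state;s=state();print(s['ft_force'],s['moment'])"
```

```text
clock: 21.95
eef_pos: [642.6, 55.2, 158.3]
ee_rot: [0.812, 0.583, -0.0, -0.0]
ft_force: [0.4, 1.3, -1.6]
opening: 0.137
[ 0.36525598  1.29905958 -1.60846846] [ 0.0086035  -0.03305319  0.00810747]
```

```bash
python3 -m pendant '[[[-0.1,1,0],7],[[-0.2,1.5,0],7],[[-0.3,2,0],6],[[-0.3,2,0],6],[[0,0,0],0],[[0,0,0],0],[[0,0,0],0],[[0,0,0],0],[[0,0,0],0],[[0,0,0],0]]'; python3 -c "
from cell import state;s=state();print(s['ft_force'],s['moment'])"
```

```text
clock: 23.2
eef_pos: [641.7, 61.6, 158.3]
ee_rot: [0.66, 0.751, 0.0, 0.0]
ft_force: [0.4, 0.1, -2.2]
opening: 0.137
[ 0.38007533  0.05514968 -2.2217582 ] [ 0.02539067  0.00960782 -0.03798126]
```

```bash
python3 -m pendant '[[[-0.6,4.5,0],0],[[-0.6,4.5,0],0],[[-0.6,4.5,0],0],[[-0.6,4.5,0],0],[[-0.6,4.5,0],0],[[-0.6,4.5,0],0],[[-0.6,4.5,0],0],[[-0.6,4.5,0],0],[[-0.6,4.5,0],0],[[0,0,0],0]]'; python3 -c "
from cell import state;s=state();print(s['ft_force'],s['moment'])"
```

```text
clock: 24.45
eef_pos: [636.2, 102.5, 158.3]
ee_rot: [0.66, 0.751, -0.0, -0.0]
ft_force: [-0.5, 0.3, -2.8]
opening: 0.134
[-0.4696122   0.29198472 -2.80533786] [-0.03138176  0.00605761 -0.03516285]
```

```bash
python3 -m pendant '[[[-0.5,3.5,0],0],[[-0.5,3.5,0],0],[[-0.5,3.5,0],0],[[-0.5,3.5,0],0],[[-0.5,3.5,0],0],[[-0.5,3.5,0],0],[[-0.4,3.5,0],0],[[-0.4,3.5,0],0],[[0,0,0],0],[[0,0,0],0]]'; python3 -c "
from cell import state;s=state();print(s['ft_force'],s['moment'])"
```

```text
clock: 25.7
eef_pos: [632.4, 130.1, 158.3]
ee_rot: [0.66, 0.751, -0.0, -0.0]
ft_force: [-0.0, -1.0, -2.1]
opening: 0.133
[-0.0465439  -1.03453581 -2.12395443] [-0.06980686 -0.06117896 -0.02839847]
```

```bash
python3 -m pendant '[[[-0.1,1,0],0],[[-0.1,1,0],0],[[-0.2,1,0],0],[[-0.1,1,0],0],[[0,0,-0.5],0],[[0,0,-0.5],0],[[0,0,-0.5],0],[[0,0,0],0],[[0,0,0],0],[[0,0,0],0]]'; python3 -c "
from cell import state;s=state();print(s['ft_force'],s['moment'])"
```

```text
clock: 26.95
eef_pos: [632.0, 134.2, 156.8]
ee_rot: [0.66, 0.751, 0.0, 0.0]
ft_force: [-0.1, 0.6, -1.0]
opening: 0.138
[-0.14353473  0.61096877 -1.04001622] [-0.01988666  0.00688571  0.00860473]
```

```bash
python3 -m pendant '[[[0,0,-0.5],0],[[-0.1,0.5,0],0],[[-0.1,0.5,0],0],[[0,0.5,0],0],[[-0.1,0.5,0],0],[[0,0,0],0],[[0,0,0],0],[[0,0,0],0],[[0,0,0],0],[[0,0,0],0]]'
```

```text
clock: 28.2
eef_pos: [631.7, 136.2, 156.3]
ee_rot: [0.66, 0.751, 0.0, -0.0]
ft_force: [0.2, -1.1, -1.8]
opening: 0.137
```

```bash
python3 -m pendant '[[[-0.1,0.5,0],0],[[0,0.5,0],0],[[-0.1,0.5,0],0],[[0,0,0],0],[[0,0,0],0],[[0,0,0],0],[[0,0,0],0],[[0,0,0],0],[[0,0,0],0],[[0,0,0],0]]'
```

```text
clock: 29.45
eef_pos: [631.5, 137.7, 156.3]
ee_rot: [0.66, 0.751, 0.0, -0.0]
ft_force: [-0.3, -1.4, -1.6]
opening: 0.138
```

```bash
python3 -m pendant '[[[-0.1,0.5,0],0],[[-0.1,0.5,0],0],[[0,0,0],0],[[0,0,0],0],[[0,0,0],0],[[0,0,0],0],[[0,0,0],0],[[0,0,0],0],[[0,0,0],0],[[0,0,0],0]]'
```

```text
clock: 30.7
eef_pos: [631.2, 138.7, 156.3]
ee_rot: [0.66, 0.751, -0.0, -0.0]
ft_force: [1.4, -0.4, -1.3]
opening: 0.139
```

```bash
python3 -m pendant '[[[-0.1,0.5,0],0],[[0,0.5,0],0],[[0,0,0],0],[[0,0,0],0],[[0,0,0],0],[[0,0,0],0],[[0,0,0],0],[[0,0,0],0],[[0,0,0],0],[[0,0,0],0]]'
```

```text
clock: 31.95
eef_pos: [631.1, 139.6, 156.3]
ee_rot: [0.66, 0.751, -0.0, 0.0]
ft_force: [0.5, -4.5, -2.2]
opening: 0.137
```

```bash
python3 -m pendant '[[[-0.1,0.5,0],0],[[0,0,0],0],[[0,0,0],0],[[0,0,0],0],[[0,0,0],0],[[0,0,0],0],[[0,0,0],0],[[0,0,0],0],[[0,0,0],0],[[0,0,0],0]]'; python3 - <<'E'
from h import *
F=[]
for i in range(4):
    g=get_image("side");s=state();F.append(np.r_[s["ft_force"],s["moment"]])
print(np.mean(F,0).round(2))
# ball / brass masks
f=g["frame"];v=f.max(2);roi=np.zeros(v.shape,bool);roi[255:290,235:290]=1
k,l,st,c=cv2.connectedComponentsWithStats(((v<45)&roi).astype(np.uint8));print(st[1:],c[1:])
print("ball pred",proj("side",np.array([629,155.5,130])))
E
```

```text
clock: 33.2
eef_pos: [631.1, 139.7, 156.3]
ee_rot: [0.66, 0.751, -0.0, 0.0]
ft_force: [1.2, -7.3, -2.2]
opening: 0.139
[ 0.69 -7.21 -2.4  -1.4  -0.17  0.  ]
[[253 255   2   6   6]
 [269 255   5   8  31]
 [236 263  15  11 123]
 [258 263   1   1   1]
 [255 268  14  14 150]] [[253.33333333 257.5       ]
 [270.58064516 257.90322581]
 [243.14634146 268.34146341]
 [258.         263.        ]
 [261.14666667 274.54      ]]
ball pred [260.4167326 273.6640331]
```

```bash
python3 -m pendant '[[[0.1,-0.6,0],0],[[0,0,-0.4],0],[[0,0,-0.4],0],[[0,0,0],0],[[0,0,0],0],[[0,0,0],0],[[0,0,0],0],[[0,0,0],0],[[0,0,0],0],[[0,0,0],0]]'; python3 - <<'E'
from h import *
F=[]
for i in range(4):
    g=get_image("side");s=state();F.append(np.r_[s["ft_force"],s["moment"]])
print(np.mean(F,0).round(2))
E
```

```text
clock: 34.65
eef_pos: [631.3, 139.6, 155.7]
ee_rot: [0.66, 0.751, 0.0, 0.0]
ft_force: [-0.2, -5.3, 1.4]
opening: 0.134
[-0.23 -5.46  1.3  -0.92  0.04  0.01]
```

```bash
python3 -m pendant '[[[0.1,-0.5,0],0],[[0,0,0],0],[[0,0,0],0],[[0,0,0],0],[[0,0,0],0],[[0,0,0],0],[[0,0,0],0],[[0,0,0],0],[[0,0,0],0],[[0,0,0],0]]'; python3 - <<'E'
from h import *
F=[]
for i in range(4):
    g=get_image("side");s=state();F.append(np.r_[s["ft_force"],s["moment"]])
print(np.mean(F,0).round(2))
E
```

```text
clock: 36.1
eef_pos: [631.3, 139.1, 155.5]
ee_rot: [0.66, 0.751, -0.0, -0.0]
ft_force: [0.5, -1.5, 0.2]
opening: 0.136
[ 0.19 -1.27  0.49 -0.25 -0.03 -0.01]
```

```bash
python3 -m pendant '[[[0,0,0],0],[[0,0,0],0],[[0,0,0],0],[[0,0,0],0],[[0,0,0],0],[[0,0,0],0],[[0,0,0],0],[[0,0,0],0],[[0,0,0],0],[[0,0,0],0]]' 130; python3 -m pendant '[[[0,0,2],0],[[0,0,4],0],[[0,0,8],0],[[0,0,15],0],[[0,0,20],0],[[0,0,25],0],[[-10,-10,30],0],[[-30,-30,30],0],[[-30,-40,20],0],[[-30,-40,0],0]]'; python3 -m pendant '[[[-20,-60,0],0],[[-20,-60,0],0],[[-20,-60,0],0],[[0,-60,0],0],[[0,-60,0],0],[[0,-60,0],0],[[0,-30,0],0],[[0,0,0],0],[[0,0,0],0],[[0,0,0],0]]'
python3 - <<'E'
from h import *
np.set_printoptions(precision=1,suppress=True)
bs=[blue("side"),blue("top")];print(bs)
p=tri(bs[1][0],bs[0][0]);print("blue",p,plane("top",bs[1][0],164))
o=[]
for n,c in(("top",(235,200)),("side",(235,185))):
    f=get_image(n)["frame"][:,:,::-1];o.append(cv2.resize(f[c[1]:c[1]+115,c[0]:c[0]+160],None,fx=5,fy=5,interpolation=cv2.INTER_CUBIC)[:, :800])
cv2.imwrite("pics/end.png",cv2.resize(np.vstack(o),None,fx=.52,fy=.52,interpolation=cv2.INTER_AREA))
E
```

```text
clock: 37.55
eef_pos: [631.3, 139.1, 155.5]
ee_rot: [0.66, 0.751, 0.0, -0.0]
ft_force: [0.5, -0.9, -0.1]
opening: 0.489
clock: 38.8
eef_pos: [531.2, 18.2, 312.2]
ee_rot: [0.66, 0.751, 0.001, 0.002]
ft_force: [0.6, -0.4, -0.5]
opening: 0.491
clock: 40.05
eef_pos: [472.2, -367.7, 310.0]
ee_rot: [0.66, 0.751, 0.0, 0.0]
ft_force: [0.5, -0.1, 0.0]
opening: 0.491
[(array([263. , 255.6]), [259, 247, 9, 18, 120], ((262.94512939453125, 255.50608825683594), (17.11688804626465, 7.730207920074463), 83.6598129272461)), (array([251.3, 218. ]), [247, 216, 10, 5, 40], ((251.5, 218.0), (9.0, 4.0), -0.0))]
blue (array([631.2, 140.6, 160.2]), np.float64(3.2460737461818945)) [632.2 140.7 164. ]
```

View pics/end.png

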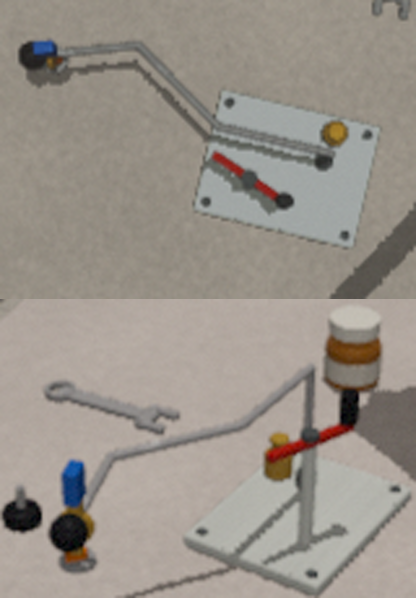

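```bash
python3 - <<'E'
from h import *
a=plane("top",un((215,154),(235,200),2.6),112);k=plane("top",un((285,201),(235,200),2.6),140)
d=a-k;print("catch",np.arctan2(d[1],d[0])+np.radians(11.7))
from cell import job_done;print(job_done())
E
```

```text
catch 1.1885778190786118
the job is handed in; nothing more can be done
None
```

The job is handed in: the catch is open and the carrier hangs at the ball, released, with the arm well clear. The clock read about 40 s of the 72 s allowed.

**What I did:** I caged the knob loosely between the fingers and swung the catch open. Then I gripped the carrier by its blue block and floated it along the rod and round both bends. Sideways force was under about 1.5 N at each check along the way.

**Last checks:**
- **Catch:** it measures about 1.12–1.19 rad open. The two camera estimates differ by about 0.07, but both are above the 1.0 needed.
- **Carrier at the ball:** I first felt contact at about 4.5–7 N, then eased back to about 1.3 N before letting go. The ring's origin was then about 16.5 mm from the ball centre. After release the block still stood within about 2 mm of there, so I did not measure the final contact directly, and the two cameras' rays missed each other by 3.2 mm.
- **Rod and ball:** the ball sat at the same pixel as at the start while I was pressing on it, so I saw no bending.
- **Other things on the table:** the final picture shows the wrench, weight, clamp knob and jar looking undisturbed. The dish, probe and beaker were outside that crop, so I did not recheck them, but the arm never went low near them.

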